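# Reset the Airy supports one hole wider for the next length bar

## Task

The length-bar rest is still set for the 100 mm bar. Press its snap button gently down until it is flush with the tube, slide the tube to the next hole so that the two vees stand farther apart and the button snaps fully out again, without forcing the tube against the button; then lay the 150 mm length bar from the V blocks gently into the two vees with its two dark Airy rings over the vees. Leave the short bar, the loupe and the micrometer alone.

Things in the scene. Friction and masses are not known exactly. Their poses are not given: they have to be found in the camera images.
- bar_rest: length-bar rest, fixed: grey base plate 70 mm (its x) by 270 mm (its y) by 12 mm, z up, origin at the centre of its underside, which stands 6 to 14 mm above the bench on levelling feet; heights below are above this underside. From -y to +y: fixed V plate, moving V plate with the square outer tube, thinner inner tube, pedestal (y 112 to 130 mm, top at 50 mm). +y is the way to slide
- slide_tube (a joint): travel of the outer tube and moving V plate along +y of the rest, m: 0 = first hole (vees 57.7 mm apart, for the 100 mm bar), 0.0289 = next hole (86.6 mm, for the 150 mm bar), 0.0578 = last hole (115.5 mm). It has 1 mm of play either way on the button and rubs with 2 to 3 N; riding over the button takes some 12 N. Thin-walled: fingers must not load the tube with more than 20 N
- snap_button (a joint): how far the button is pressed, m: 0 = out, 0.0043 = flush with the tube's top, 0.0085 = end. Its spring gives 3 N at rest, 5 N when flush. Pressed flush, it lets the hole's edge ride over its dome; 1 mm less deep, the tube jams on it. After some 8 mm of travel the wall keeps it down until a hole comes. Delicate: do not drag the tube against it with more than 18 N
- button_tip (a point): top of the snap button's dome (a flat land 4 mm wide): a steel stud 10 mm thick in the inner tube that pokes up through the outer tube's first hole (12 mm wide, the one nearest the collar), 4.3 mm above the outer tube's flat top, which lies at 42 mm height and is 26 mm wide. The button stays at y = 27.7 mm of the rest; the tube slides past it
- next_hole (a point): centre of the next hole (12 mm wide) in the outer tube's top face, 28.9 mm from the first hole towards the moving V plate; moves with the tube
- collar_face (a point): black collar round the outer tube's mouth: middle of its face towards the first hole, at the height of the tube's top. The collar is 36 mm wide and stands 4 mm above the tube's top; this face is 16 mm beyond the first hole towards +y. A fingertip that presses the button can push the tube along by it. Moves with the tube
- moving_vee (a point): bottom of the vee in the moving V plate at mid thickness, 48 mm high. The plate is 12 mm thick along y of the rest, 44 mm wide, 63 mm high; the vee has 90 degrees and is 30 mm wide at the top. Between the two V plates lies only the base plate
- fixed_vee (a point): bottom of the vee in the fixed V plate, at mid thickness, y = -115 mm of the rest, 48 mm high; the plate is like the moving one. A 22 mm bar seated in the vees has its axis at 63.5 mm height (15.5 mm above this point)
- v_block_a: one of two hardened V blocks, fixed, in line, 105 mm centre to centre, the other along its +x; each is 45 mm along the vee, 50 mm wide, 40 mm high. In the 60 mm gap between them the bar is free to be gripped. Origin at the centre of its underside, x along the vee
- length_bar_centre (a point): centre of the 150 mm length bar: plain steel, 22 mm diameter, about 0.45 kg, lying in the two V blocks with its axis 38 mm above the bench; its y runs along the bar. Two dark Airy rings are engraved 43.3 mm either side of the centre
- short_bar_centre (a point): centre of the 100 mm length bar, 22 mm diameter, that stands upright on its end; leave alone
- loupe: black stand loupe, 38 mm diameter, 43 mm high, origin at the centre of its underside; leave alone
- micrometer: outside micrometer, 52 by 124 by 17 mm, lying on the bench, origin at the centre of its underside; leave alone

How it is judged:
On the way, in this order (a step that is already met when the one before it is completed fails the run):
1. the snap button is pressed flush while the tube is still at the first hole (value of joint snap_button above 0.0035 m and value of joint slide_tube below 0.004 m), for 0.05 s.
2. the tube stands at the next hole and the button has snapped out (value of joint slide_tube between 0.0259 and 0.0319 m and value of joint snap_button below 0.0012 m), for 0.2 s.
At the end, for the whole second after the job is handed in: the tube is locked at the next hole (travel 28.9 mm, within 3 mm) with the button fully out (within 1.2 mm); the 150 mm bar lies still in both vees, seated (centre within 2 mm of the seat sideways and in height, in line within 0.03 rad), its Airy rings over the V plates (within 6 mm of their middle) (all of step 2 and y of length_bar_centre in the frame of bar_rest between -0.0777 and -0.0657 m and x of length_bar_centre in the frame of bar_rest between -0.002 and 0.002 m and z of length_bar_centre in the frame of bar_rest between 0.0615 and 0.0655 m and angle between the y axis of length_bar_centre and the y axis of bar_rest, either way round below 0.03 rad and linear speed of length_bar below 0.01 m/s); the robot touches nothing.
It fails at once if the tube is forced against the snap button with more than 18 N (contact force between snap_button and slide_tube above 18 N).
It fails at once if the robot loads the tube with more than 20 N (contact force between any of the fingers, the arm and slide_tube above 20 N).
It fails at once if the length bar is dropped or rammed into the vees (more than 60 N) (contact force between length_bar and slide_tube above 60 N or contact force between length_bar and bar_rest above 60 N).
It fails at once if the short bar, the loupe or the micrometer is disturbed (distance of any of short_bar_centre, loupe, micrometer from where it was at the start of the episode above 0.015 m).
It also fails if it takes over 72 s, if anything falls off the work surface, if the arm or the gripper's body presses on something with over 40 N, if the wrist force passes 120 N, or if a joint passes its speed limit or range.

## Robot

A 6-joint arm with a two-finger parallel gripper is mounted at the origin on a cart in front of the work surface, level with it; the furniture and walls round the work are solid. World frame = base frame: x ahead of the robot, y to its left, z up, the work surface at z = 0. Lengths are in m, angles in rad, forces in N, time in s.
With the tool pointing down it reaches from about 0.35 to 0.775 m from the base axis. Payload 7.3 kg.
Tool frame: the origin (TCP) lies at the very end of the fingers, on their centre line; the grasp point (between the pads) lies grip_point_offset behind it (grip_point_offset is the distance from the TCP to the grasp point, in m); z points along the fingers, y is the direction in which the jaws open and shut (so a half turn about z gives the same grasp; the last joint's range is limited). The gripper opens to 92 mm and grips with 3 to 60 N. Pads are 19 mm wide; open, the fingers measure 130 mm over their backs; the gripper's body (75 mm by 190 mm) begins 47 mm behind the grasp point.
Start: joints at [-1.293, 0.342, 1.524, -0, 1.275, -0.146], TCP at [0.216, -0.479, 0.196] pointing down, gripper open.
Joint ranges: [-2.53, 2.53], [-0.77, 2.02], [0.04, 2.7], [-1, 4.14], [0.28, 2.66], [-3.11, 3.11]. Speed limits (rad/s): [2.57, 2.57, 3.14, 3.14, 3.14, 3.14].

## Interface

Orientations are given as [roll, pitch, yaw] about the fixed x, y, z axes, in that order (R = Rz(yaw) Ry(pitch) Rx(roll)).
In Python, from cell import * gives the robot as it stands.
- The arm moves only by the shell command python3 -m inch 'ROWS' [OPENING] [FORCE]. ROWS is JSON, a list that holds one entry, the list of rows, each a list of 4 numbers: the shift along the tool's x, y, z in mm, then the turn about the tool's z in rad. In form: [[[x, y, z, roll], ...]]. A call has 1 to 10 rows; each row shifts and turns the commanded pose from where the row before left it, along the tool's axes as they then stand; what a row does not reach is not made up. A row lasts 1/8 s, in which the tool goes at most 62.5 mm and 10.7 degrees, less where a joint would pass 70% of its speed; a pose out of reach is approached as far as the arm can. A call with a gripper value outside its range is refused whole. OPENING is the closure, from -1 (fully open) to 1 (shut), set as the call begins (- or left out, the last holds). The fingers move at their own pace and stop on an object; FORCE is the grip in N (left out, the last holds). Time passes only in rows, so rows that do not move let the fingers close. It gives the time, the measured TCP pose, the force and the opening at its end, in the units of the state.
- observe(): the state, without advancing time (a new reading comes with each control period).
- read_camera(name): name is "scene" or "side" or "wrist"; returns a dict with "img" (420x560x3 uint8, blue, green, red), "fx", "fy", "cx", "cy" (pixels), "k1" (the pictures are not rectified: a ray, as slopes to the right and down, at radius r is drawn at 1 + k1 r^2 times it, then the intrinsics apply), "eye" and "rotation" of the camera in the world; the wrist camera has in their place "T_tool_cam" (4x4, takes a point from camera to tool coordinates, whose origin is the TCP and whose axes are the flange's). Camera axes: x right, y down, z forward; pixel columns grow to the right and rows downward; lengths in m; the calibration is good to about 2 mm. A picture is of the moment at which its call begins: read the wrist's pose just before it. There is no depth.
- hand_in(): hands the job in, once; it reports no verdict.
Trained networks look in the newest picture that a camera, given by its name, has taken for a name from the list of things; names that differ only in an ending like _2 or _b are one class to them, and where a whole thing is asked for, a point or a joint stands for the part that bears it (a point fixed in the world has none). Each returns a list of dicts, best first, with "conf" (0 to 1); they miss things now and then, are a little off and sometimes report something else, mostly with a low value. They report only what shows in the picture. A call takes as long as a camera call.
- boxes_of(camera, label): "at" ([row, column] in pixels, amid what is visible of it).
- place_of(camera, label): "at" ([row, column] in pixels: a listed point, or the origin of a listed thing).
The state is a dict: "time": time; "qpos": joint angles; "qvel": joint speeds; "joint_efforts": joint torques, N m; "tool_pos": TCP position; "tool_rot": TCP orientation; "contact_force": force on the tool from outside, world axes, zero at the start; "torque": the same for the moment, N m; "opening": finger opening in m.
Only numpy, scipy, OpenCV 4.12 (cv2) and the standard library are available. Lean on these libraries where they do the work, as an engineer would, in place of code of your own. Each camera call takes 0.05 s, during which the arm holds its last target. There are 200 camera calls.

## Working session

There is one attempt and no reset: what is moved stays moved. The work goes in short steps, Python scripts to look and compute and a shell command to move; the robot and the scene stay as the last step left them, time stands still between calls to the robot, and variables do not carry over. Pictures are saved under pics/ and viewed, about 8 in all and at most 12, crops included, and the job is handed in when it is done.

```bash
ls; mkdir -p pics
cat > h.py <<'E'
from cell import *
import numpy as np, cv2
from scipy.spatial.transform import Rotation as Ro
from scipy.optimize import least_squares
def cam(name):
    s=observe(); c=read_camera(name)
    if name=="wrist":
        R=Ro.from_euler('xyz',s["tool_rot"]).as_matrix(); T=np.array(c["T_tool_cam"])
        c["eye"]=np.array(s["tool_pos"])+R@T[:3,3]; c["rotation"]=R@T[:3,:3]
    return c
def ray(c,at):
    v,u=at; xd=np.array([(u-c["cx"])/c["fx"],(v-c["cy"])/c["fy"]]); x=xd.copy()
    for _ in range(20): x=xd/(1+c["k1"]*(x@x))
    d=np.array(c["rotation"])@np.array([x[0],x[1],1]); return np.array(c["eye"]),d/np.linalg.norm(d)
def onz(c,at,z):
    e,d=ray(c,at); return e+d*(z-e[2])/d[2]
def proj(c,p):
    q=np.array(c["rotation"]).T@(np.array(p)-np.array(c["eye"])); x=q[:2]/q[2]; x=x*(1+c["k1"]*(x@x))
    return np.array([x[1]*c["fy"]+c["cy"],x[0]*c["fx"]+c["cx"]])
def tri(rs):
    A=np.zeros((3,3));b=np.zeros(3)
    for e,d in rs:
        P=np.eye(3)-np.outer(d,d);A+=P;b+=P@e
    x=np.linalg.solve(A,b); return x,[float(np.linalg.norm((np.eye(3)-np.outer(d,d))@(x-e)))*1e3 for e,d in rs]
E
python3 - <<'E'
from h import *
np.set_printoptions(precision=4,suppress=True)
s=observe();print({k:np.round(v,4) for k,v in s.items()}); print(grip_point_offset)
L=["bar_rest","button_tip","next_hole","collar_face","moving_vee","fixed_vee","v_block_a","length_bar_centre","short_bar_centre","loupe","micrometer"]
C={n:cam(n) for n in("scene","side","wrist")}
for n in C: cv2.imwrite(f"pics/{n}0.png",C[n]["img"]);print(n,np.array(C[n]["eye"]),C[n]["fx"])
for l in L:
    r=[]
    for n in("scene","side","wrist"):
        o=place_of(n,l)[:2]
        print(l,n,[(np.round(a["at"],1).tolist(),round(a["conf"],2)) for a in o])
        if o and n!="wrist" and o[0]["conf"]>.3:r.append(ray(C[n],o[0]["at"]))
    if len(r)>1:print("   ",*tri(r))
cv2.imwrite("pics/both.png",cv2.resize(np.vstack([C["scene"]["img"],C["side"]["img"]]),None,fx=.7,fy=.7))
E
```

```text
pics
{'time': np.float64(0.0), 'qpos': array([-1.293 ,  0.3427,  1.525 ,  0.    ,  1.2754, -0.146 ]), 'qvel': array([ 0.0004, -0.0009,  0.0001, -0.    ,  0.0008, -0.0016]), 'joint_efforts': array([  0.001 , -43.1233, -24.4216,   0.0718,   0.056 ,  -0.0001]), 'tool_pos': array([ 0.2158, -0.4781,  0.1949]), 'tool_rot': array([-3.14  , -0.0002,  0.4238]), 'contact_force': array([ 0.6072, -0.3088, -0.2689]), 'torque': array([-0.0245, -0.0105,  0.0155]), 'opening': np.float64(0.0917)}
0.0188
scene [ 0.039  -0.6855  0.6013] 403.2619263653212
side [0.1452 0.6248 0.6774] 416.38170008726945
wrist [ 0.2803 -0.45    0.3835] 289.224279380443
bar_rest scene []
bar_rest side [([226.4, 260.7], 0.92)]
bar_rest wrist []
button_tip scene [([179.5, 186.3], 0.51)]
button_tip side []
button_tip wrist []
next_hole scene []
next_hole side [([216.0, 259.0], 0.86)]
next_hole wrist []
collar_face scene []
collar_face side [([227.4, 246.5], 0.83)]
collar_face wrist []
moving_vee scene []
moving_vee side [([197.1, 263.5], 0.75)]
moving_vee wrist []
fixed_vee scene []
fixed_vee side [([189.2, 276.4], 0.6)]
fixed
[... 174 characters left out ...]
187927]
length_bar_centre scene [([163.4, 201.5], 0.57)]
length_bar_centre side [([332.8, 192.4], 0.62)]
length_bar_centre wrist []
    [ 0.0921 -0.0304  0.6394] [995.2164067187928, 995.2164067187927]
short_bar_centre scene []
short_bar_centre side [([151.0, 337.6], 0.76), ([203.4, 267.2], 0.49)]
short_bar_centre wrist []
loupe scene [([189.5, 169.5], 0.53)]
loupe side [([356.1, 258.9], 0.88), ([228.7, 260.3], 0.67)]
loupe wrist []
    [ 0.0921 -0.0304  0.6394] [995.2164067187928, 995.2164067187927]
micrometer scene [([278.8, 407.0], 0.98)]
micrometer side [([189.6, 279.2], 0.61), ([155.8, 283.7], 0.51)]
micrometer wrist []
    [ 0.0921 -0.0304  0.6394] [995.2164067187928, 995.2164067187927]
```

View pics/both.png

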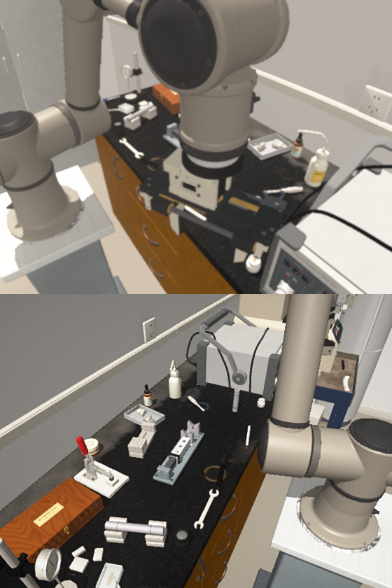

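Run:
```python
from h import *
np.set_printoptions(precision=4,suppress=True)
for n in("scene","side"):
    c=read_camera(n);print(n,np.array(c["rotation"]))
    for u,v in((280,210),): print(onz(c,(v,u),0))
    for p in ((.3,0,0),(.4,0,0),(.6,0,0),(.5,.3,0),(.5,-.3,0)): print(p,proj(c,p))
```

```text
scene [-2.1756  0.0015 -0.6242]Traceback (most recent call last):
  File "<stdin>", line 5, in <module>
  File "h.py", line 16, in onz
    e,d=ray(c,at); return e+d*(z-e[2])/d[2]
                                       ~^^^
IndexError: invalid index to scalar variable.
```

The side view shows the rest at about (row 226, col 260), the V blocks with the bar at (338, 195), and the loupe at (346, 259). In the scene view the arm hides the rest. The camera rotation comes as rpy, so I'll fix the helper and locate everything from the side view.

```bash
sed -i 's|    return c$|    else: c["rotation"]=Ro.from_euler("xyz",c["rotation"]).as_matrix()\n    return c|' h.py
python3 - <<'E'
from h import *
np.set_printoptions(precision=4,suppress=True)
H=dict(bar_rest=.01,next_hole=.052,collar_face=.052,moving_vee=.058,fixed_vee=.058,v_block_a=0,length_bar_centre=.038,short_bar_centre=.05,loupe=0,micrometer=0)
c=cam("side"); s=cam("scene")
for l,z in H.items():
    for o in place_of("side",l)[:2]: p=onz(c,o["at"],z);print(l,"side",round(o["conf"],2),p)
    for o in place_of("scene",l)[:2]: p=onz(s,o["at"],z);print(l,"scene",round(o["conf"],2),p)
img=c["img"][130:380,150:350]
cv2.imwrite("pics/sidecrop.png",cv2.resize(img,None,fx=2.4,fy=2.4,interpolation=cv2.INTER_CUBIC))
E
```

```text
bar_rest side 0.95 [ 0.5188 -0.0272  0.01  ]
next_hole side 0.72 [ 0.5141 -0.023   0.052 ]
collar_face side 0.88 [0.5149 0.03   0.052 ]
moving_vee side 0.62 [ 0.5252 -0.076   0.058 ]
fixed_vee side 0.88 [ 0.526 -0.13   0.058]
v_block_a side 0.69 [0.4293 0.2765 0.    ]
v_block_a scene 0.67 [0.4254 0.2838 0.    ]
length_bar_centre side 0.95 [0.4802 0.3032 0.038 ]
length_bar_centre scene 0.88 [0.4791 0.2896 0.038 ]
short_bar_centre side 0.73 [ 0.4442 -0.3786  0.05  ]
loupe side 0.88 [0.3595 0.2667 0.    ]
loupe scene 0.69 [0.3606 0.269  0.    ]
micrometer side 0.55 [ 0.6179 -0.3662  0.    ]
micrometer side 0.4 [ 0.5641 -0.2093  0.    ]
micrometer scene 0.63 [ 0.6111 -0.3598  0.    ]
```

View pics/sidecrop.png

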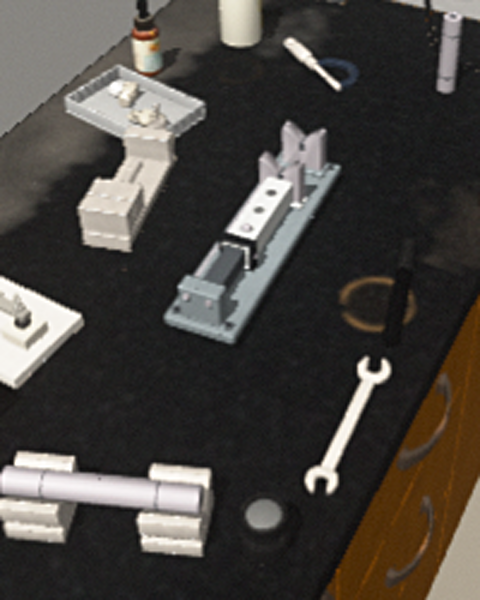

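The rest's +y runs roughly along world +y, with a yaw of about +0.07. The V blocks lie near (0.43 to 0.53, 0.30). I'll move over the rest for a close look.

```bash
python3 -m inch '[[[40,-30,-6,0],[40,-30,-6,0],[40,-30,-6,0],[40,-30,-6,0],[40,-30,-6,0],[40,-30,-6,0],[40,-30,-6,0],[40,-30,-6,0],[40,-30,-6,0],[0,0,0,0.12]]]' 1; python3 -m inch '[[[0,0,0,0.12],[0,0,0,0.12],[0,0,0,0],[0,0,0,0]]]'
cat > look.py <<'E'
from h import *
import sys
np.set_printoptions(precision=4,suppress=True)
H=dict(bar_rest=.01,button_tip=.0563,next_hole=.052,collar_face=.052,moving_vee=.058,fixed_vee=.058,v_block_a=0,length_bar_centre=.038,loupe=0)
c=cam("wrist");print(c["eye"],c["rotation"][:,2])
im=c["img"].copy()
for l,z in H.items():
    for o in place_of("wrist",l)[:1]:
        print(l,np.round(o["at"],1),round(o["conf"],2),onz(c,o["at"],z))
        cv2.circle(im,(int(o["at"][1]),int(o["at"][0])),3,(0,0,255),1)
cv2.imwrite("pics/"+sys.argv[1]+".png",im)
E
python3 look.py w1
```

```text
time: 4.2
tool_pos: [0.4343, -0.0816, 0.2501]
tool_rot: [3.141, -0.001, 0.306]
contact_force: [-0.2, -0.4, 0.6]
opening: 0.0011
time: 4.7
tool_pos: [0.433, -0.0844, 0.2496]
tool_rot: [3.141, -0.0, 0.066]
contact_force: [0.7, 0.9, 0.0]
opening: 0.0004
[ 0.5034 -0.08    0.4381] [-0.2597 -0.0171 -0.9655]
bar_rest [118.2 233.9] 0.65 [ 0.5155 -0.0132  0.01  ]
button_tip [114.4 195.7] 0.62 [0.516  0.0285 0.0563]
next_hole [118.4 228.4] 0.67 [ 0.5136 -0.0126  0.052 ]
collar_face [116.8 192.9] 0.9 [0.5129 0.0333 0.052 ]
moving_vee [119.  276.8] 0.61 [ 0.5166 -0.0749  0.058 ]
fixed_vee [116.4 324.2] 0.79 [ 0.524  -0.1344  0.058 ]
v_block_a [169.2  46.8] 0.83 [0.4236 0.2853 0.    ]
length_bar_centre [135.9  12.6] 0.56 [0.4761 0.302  0.038 ]
loupe [211.2  61.1] 0.93 [0.3553 0.2697 0.    ]
```

View pics/w1.png

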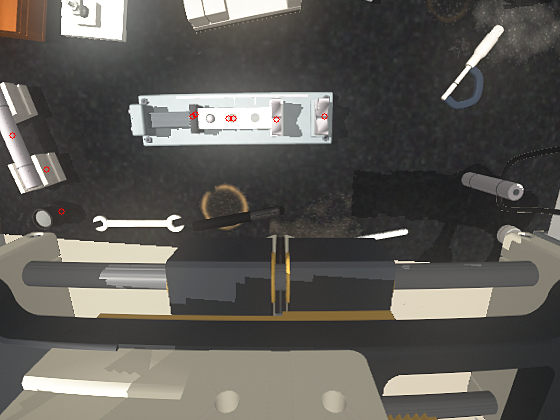

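The wrist view confirms the layout: the collar at col 193, the vees at cols 277 and 324, and the rest in line with image rows. Next I'll measure the fingertip footprint from the images, since it decides how to press and push.

Run:
```python
from h import *
c=read_camera("wrist");print(np.round(c["T_tool_cam"],3))
T=np.array(c["T_tool_cam"]);c["eye"]=T[:3,3];c["rotation"]=T[:3,:3]
for p in((0,0,0),(.0095,0,0),(-.0095,0,0),(.0095,.019,0),(.0095,-.019,0),(.0095,.006,0),(.0095,0,-.03)):print(p,np.round(proj(c,p)))
a=cv2.resize(c["img"][220:320,215:345],None,fx=4,fy=4,interpolation=cv2.INTER_CUBIC)
s=cam("side");p=proj(s,observe()["tool_pos"]);print(p)
r,q=int(p[0]),int(p[1])
b=cv2.resize(s["img"][max(0,r-70):r+30,max(0,q-40):q+40],None,fx=4,fy=4,interpolation=cv2.INTER_CUBIC)[:400]
print(a.shape,b.shape)
im=np.zeros((400,a.shape[1]+b.shape[1],3),np.uint8);im[:a.shape[0],:a.shape[1]]=a;im[:b.shape[0],a.shape[1]:]=b
cv2.imwrite("pics/tip.png",im[:, :800] if im.shape[1]<=900 else im)
```

```text
[[ 0.001 -0.966 -0.26   0.071]
 [ 1.     0.001 -0.     0.   ]
 [ 0.    -0.26   0.966 -0.188]
 [ 0.     0.     0.     1.   ]]
(0, 0, 0) [235. 280.]
(0.0095, 0, 0) [222. 280.]
(-0.0095, 0, 0) [248. 280.]
(0.0095, 0.019, 0) [222. 307.]
(0.0095, -0.019, 0) [222. 252.]
(0.0095, 0.006, 0) [222. 288.]
(0.0095, 0, -0.03) [238. 280.]
[137.57639887 305.19454428]
(400, 520, 3) (400, 320, 3)
```

View pics/tip.png

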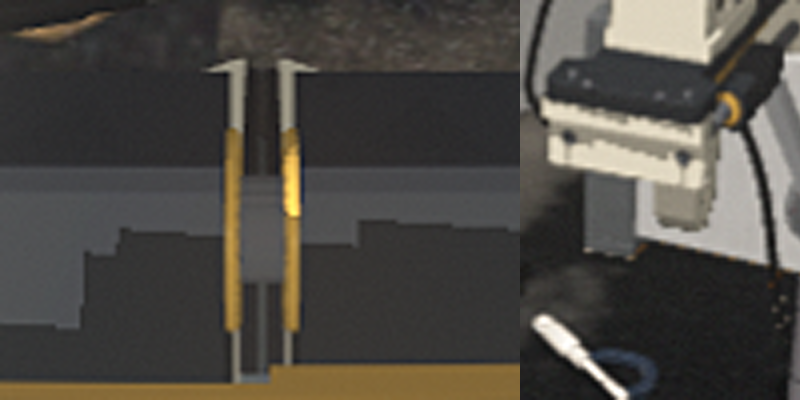

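Run:
```python
from h import *
s=cam("side")["img"]; w=cv2.imread("pics/wrist0.png"); n=cv2.imread("pics/w1.png")
g=lambda i:(255*(i/255.)**.4).astype(np.uint8)
a=cv2.resize(g(s[80:160,255:345]),(450,400),interpolation=cv2.INTER_CUBIC)
b=cv2.resize(g(w[200:,:]),(350,138)); b2=cv2.resize(g(n[200:,:]),(350,138))
b3=cv2.resize(g(n[225:265,250:310]),(350,124),interpolation=cv2.INTER_CUBIC)
cv2.imwrite("pics/tip2.png",np.hstack([a,np.vstack([b,b2,b3])]))
```

```text
(no output)
```

View pics/tip2.png

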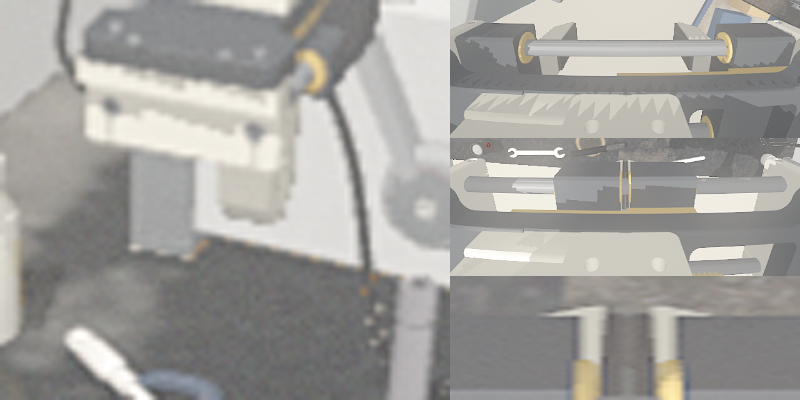

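Run:
```python
from h import *
w=cv2.imread("pics/wrist0.png")
g=lambda i:(255*(i/255.)**.5).astype(np.uint8)
c=read_camera("wrist")
T=np.array(c["T_tool_cam"]);c["eye"]=T[:3,3];c["rotation"]=T[:3,:3]
for y in(.046,.0555,.065):
  for x in(.0095,-.0095):
    for z in (0,-.019,-.066): print(y,x,z,np.round(proj(c,(x,y,z)),1))
cv2.imwrite("pics/tip3.png",cv2.resize(g(w[200:310,320:520]),None,fx=4,fy=4,interpolation=cv2.INTER_CUBIC))
```

```text
0.046 0.0095 0 [222.1 346.7]
0.046 0.0095 -0.019 [231.5 353.4]
0.046 0.0095 -0.066 [265.5 377.7]
0.046 -0.0095 0 [247.7 345. ]
0.046 -0.0095 -0.019 [259.4 351.3]
0.046 -0.0095 -0.066 [300.9 373.8]
0.0555 0.0095 0 [222.1 360.4]
0.0555 0.0095 -0.019 [231.4 368.5]
0.0555 0.0095 -0.066 [265.3 397.6]
0.0555 -0.0095 0 [247.7 358.4]
0.0555 -0.0095 -0.019 [259.3 366. ]
0.0555 -0.0095 -0.066 [300.6 393. ]
0.065 0.0095 0 [222.  374.1]
0.065 0.0095 -0.019 [231.4 383.5]
0.065 0.0095 -0.066 [265.1 417.3]
0.065 -0.0095 0 [247.6 371.7]
0.065 -0.0095 -0.019 [259.2 380.6]
0.065 -0.0095 -0.066 [300.3 411.9]
```

View pics/tip3.png

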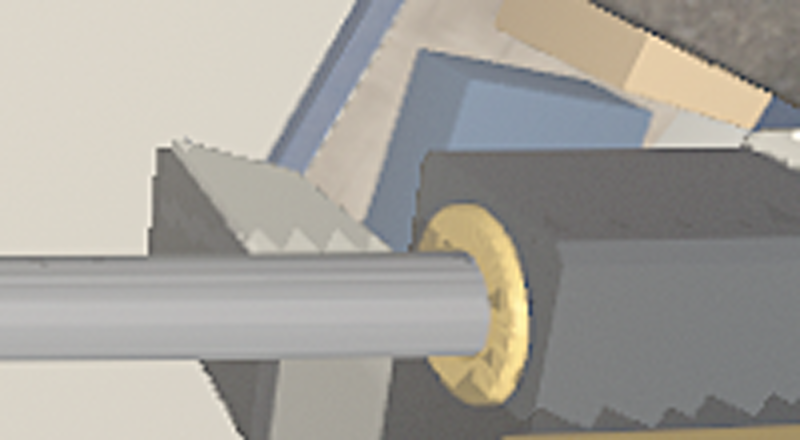

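The drawn fingertips seem to end short of the TCP. I'll settle that by feel when touching the button. Next is a closer view and a joint fit of the rest's pose.

```bash
python3 -m inch '[[[12,-15,12,0],[12,-15,12,0],[12,-15,12,0],[10,-15,12,0],[0,0,0,0],[0,0,0,0]]]'
cat > fit.py <<'E'
from h import *
import sys
np.set_printoptions(precision=4,suppress=True)
t=float(sys.argv[1]) if len(sys.argv)>1 else 0.
K=dict(button_tip=(0,.0277,.0463),next_hole=(0,-.0012+t,.042),collar_face=(0,.0437+t,.042),moving_vee=(0,-.0573+t,.048),fixed_vee=(0,-.115,.048),bar_rest=(0,0,0))
obs=[]
for n in ("wrist","wrist","side","scene"):
    c=cam(n)
    for l in K:
        for o in place_of(n,l)[:1]:
            if o["conf"]>.5: obs.append((n,c,l,o["at"]))
def pose(q): return Ro.from_euler('z',q[3]).as_matrix(),np.array([q[0],q[1],q[2]])
def res(q):
    R,p=pose(q); r=[]
    for n,c,l,at in obs: r+=list((proj(c,R@np.array(K[l])+p)-at))
    return np.array(r+[(q[2]-.01)/.004])
f=least_squares(res,[.515,-.02,.01,.07],loss="soft_l1",x_scale=[.01,.01,.01,.1])
r=res(f.x)
for i,(n,c,l,at) in enumerate(obs): print(n,l,r[2*i:2*i+2].round(1))
print("rest x y z yaw",f.x); R,p=pose(f.x)
for l in K: print(l,R@np.array(K[l])+p)
print(observe()["tool_pos"],observe()["tool_rot"])
cv2.imwrite("pics/fit%d.png"%int(observe()["time"]*100),obs[0][1]["img"])
E
python3 fit.py
```

```text
time: 6.15
tool_pos: [0.4751, -0.0218, 0.2018]
tool_rot: [3.141, -0.0, 0.064]
contact_force: [0.4, -0.3, -0.1]
opening: 0.0003
wrist next_hole [0.3 2.9]
wrist collar_face [-0.8  0.3]
wrist moving_vee [-1.3 -0.2]
wrist fixed_vee [-0.7 -1.2]
wrist bar_rest [0.7 1.7]
wrist button_tip [-3.8 -1.1]
wrist next_hole [0.6 1.1]
wrist collar_face [0.8 4.7]
wrist moving_vee [-0.2 -0.5]
wrist fixed_vee [ 1.2 -0.8]
wrist bar_rest [0.4 2.9]
side next_hole [-1.2 -3. ]
side collar_face [2.5 0.5]
side moving_vee [ 0.2 -0.5]
side fixed_vee [0.3 2.7]
side bar_rest [ 2.6 -2.8]
scene next_hole [-2.6  0.1]
scene collar_face [-1.1 -2. ]
scene moving_vee [-1.7 -0.2]
scene fixed_vee [-2.6 -0.1]
scene bar_rest [ 1.8 -1.1]
rest x y z yaw [ 0.5153 -0.0156  0.0149  0.0637]
button_tip [0.5135 0.012  0.0612]
next_hole [ 0.5153 -0.0168  0.0569]
collar_face [0.5125 0.028  0.0569]
moving_vee [ 0.5189 -0.0728  0.0629]
fixed_vee [ 0.5226 -0.1304  0.0629]
bar_rest [ 0.5153 -0.0156  0.0149]
[ 0.4751 -0.0216  0.2016] [3.1415 0.     0.0638]
```

```bash
python3 -m inch '[[[20,-13,15,0],[20.5,-12.5,15,0],[0,0,20,0],[0,0,20,0],[0,0,20,0],[0,0,20,0],[0,0,10,0],[0,0,5,0],[0,0,0,0],[0,0,0,0]]]'
python3 - <<'E'
from h import *
c=cam("wrist");i=c["img"][90:340,130:430]; s=cam("side")["img"][170:270,210:310]
a=cv2.resize(i,(480,400),interpolation=cv2.INTER_CUBIC);b=cv2.resize(s,(320,320),interpolation=cv2.INTER_CUBIC)
im=np.zeros((400,800,3),np.uint8);im[:,:480]=a;im[:320,480:]=b;cv2.imwrite("pics/close.png",im)
for l in ("button_tip","next_hole","collar_face","moving_vee"):
    for n in ("wrist","side"):
        for o in place_of(n,l)[:1]:print(l,n,np.round(o["at"]),round(o["conf"],2))
E
```

```text
time: 8.8
tool_pos: [0.5144, 0.0064, 0.0772]
tool_rot: [3.141, -0.001, 0.064]
contact_force: [0.5, 0.4, -0.1]
opening: 0.0001
button_tip wrist [226. 271.] 0.68
next_hole wrist [227. 310.] 0.93
next_hole side [218. 258.] 0.57
collar_face wrist [225. 249.] 0.9
collar_face side [229. 251.] 0.95
moving_vee wrist [225. 387.] 0.61
moving_vee side [200. 266.] 0.68
```

View pics/close.png

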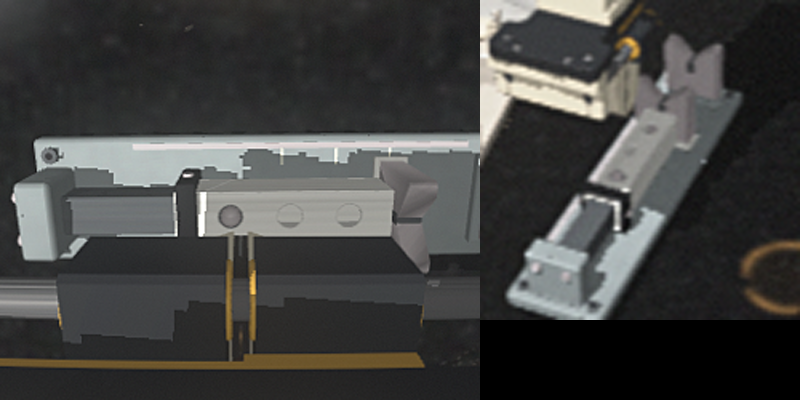

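The wrist view shows the closed tips over the tube next to the button (row 226, col 271), with the collar at col 249. The network points and my fit agree. Now I'll feel downward.

```bash
python3 -m inch '[[[0,0,3,0],[0,0,3,0],[0,0,3,0],[0,0,2,0],[0,0,1,0],[0,0,0.5,0],[0,0,0,0]]]' 1 10; python3 -m inch '[[[0,0,1,0],[0,0,0,0]]]';python3 -m inch '[[[0,0,1,0],[0,0,0,0]]]';python3 -m inch '[[[0,0,1,0],[0,0,0,0]]]'
```

```text
time: 10.18
tool_pos: [0.514, 0.0064, 0.0642]
tool_rot: [3.141, -0.0, 0.064]
contact_force: [-0.4, -0.6, 0.5]
opening: 0.0004
time: 10.42
tool_pos: [0.5139, 0.0064, 0.0631]
tool_rot: [3.142, 0.0, 0.064]
contact_force: [1.0, -0.3, -0.1]
opening: 0.0008
time: 10.68
tool_pos: [0.5138, 0.0064, 0.062]
tool_rot: [3.142, 0.0, 0.064]
contact_force: [-1.0, 0.9, -0.0]
opening: 0.0007
time: 10.92
tool_pos: [0.5138, 0.0064, 0.061]
tool_rot: [3.142, 0.0, 0.064]
contact_force: [0.3, 0.3, 0.5]
opening: 0.0003
```

```bash
for i in 1 2 3 4 5; do python3 -m inch '[[[0,0,1,0],[0,0,0,0]]]' | grep -E "pos|force"; done
```

```text
tool_pos: [0.5139, 0.0064, 0.0601]
contact_force: [0.8, 0.4, -0.3]
tool_pos: [0.5139, 0.0064, 0.059]
contact_force: [0.2, 1.0, -0.6]
tool_pos: [0.5139, 0.0064, 0.058]
contact_force: [0.1, 0.4, -0.4]
tool_pos: [0.5138, 0.0064, 0.057]
contact_force: [0.4, -0.8, -0.7]
tool_pos: [0.5139, 0.0064, 0.056]
contact_force: [-0.3, -0.1, 0.7]
```

```bash
python3 -m inch '[[[0,0,1,0],[0,0,0,0]]]' | grep -E "pos|force"; python3 -m inch '[[[0,0,1,0],[0,0,0,0]]]' | grep -E "pos|force"; python3 -m inch '[[[0,0,1,0],[0,0,0,0]]]' | grep -E "pos|force"
```

```text
tool_pos: [0.5139, 0.0064, 0.055]
contact_force: [-0.4, 0.2, 0.9]
tool_pos: [0.5139, 0.0064, 0.054]
contact_force: [0.3, 1.0, -0.2]
tool_pos: [0.5139, 0.0064, 0.053]
contact_force: [-0.2, 0.5, 0.4]
```

Run:
```python
from h import *
c=cam("wrist");print(onz(c,place_of("wrist","button_tip")[0]["at"],.05) if place_of("wrist","button_tip") else 0)
```

```text
[0.50859741 0.01152193 0.05      ]
```

```bash
python3 -m inch '[[[0,0,1,0],[0,0,0,0]]]' | grep -E "pos|force"; python3 -m inch '[[[0,0,1,0],[0,0,0,0]]]' | grep -E "pos|force"; python3 -m inch '[[[0,0,1,0],[0,0,0,0]]]' | grep -E "pos|force"
```

```text
tool_pos: [0.5138, 0.0064, 0.052]
contact_force: [0.4, 0.3, -0.5]
tool_pos: [0.5139, 0.0064, 0.051]
contact_force: [0.5, -0.6, 0.2]
tool_pos: [0.5139, 0.0064, 0.05]
contact_force: [-0.7, 0.5, 0.3]
```

Run:
```python
from h import *
c=cam("wrist");i=c["img"][130:280,180:380]; d=cam("side");s=d["img"][150:250,200:300]
print(proj(d,observe()["tool_pos"]))
a=cv2.resize(i,(400,300),interpolation=cv2.INTER_CUBIC);b=cv2.resize(s,(400,400),interpolation=cv2.INTER_CUBIC)
im=np.zeros((400,800,3),np.uint8);im[:300,:400]=a;im[:,400:]=b;cv2.imwrite("pics/close2.png",im)
```

```text
[224.57700422 253.19206062]
```

View pics/close2.png

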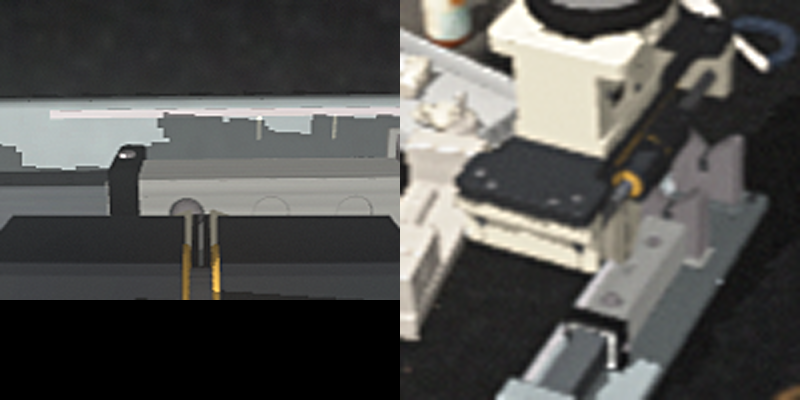

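The pictures show the fingertip ending about 20 mm above the reported TCP: the side view has the tip at row 215 and the TCP projecting to row 225. The button is untouched, so I'll keep feeling down in small steps.

```bash
python3 -m inch '[[[0,0,1,0],[0,0,1,0],[0,0,1,0],[0,0,1,0],[0,0,0,0]]]' | grep -E "pos|force"; python3 -m inch '[[[0,0,1,0],[0,0,1,0],[0,0,0,0]]]' | grep -E "pos|force"; python3 -m inch '[[[0,0,1,0],[0,0,1,0],[0,0,0,0]]]' | grep -E "pos|force"
```

```text
tool_pos: [0.5138, 0.0064, 0.046]
contact_force: [-0.6, 0.1, 0.1]
tool_pos: [0.5139, 0.0064, 0.044]
contact_force: [0.4, -0.5, -0.0]
tool_pos: [0.5138, 0.0064, 0.042]
contact_force: [-0.3, -0.3, 0.5]
```

```bash
python3 -m inch '[[[0,0,1,0],[0,0,0,0]]]' | grep -E "pos|force"; python3 -m inch '[[[0,0,1,0],[0,0,0,0]]]' | grep -E "pos|force"; python3 -m inch '[[[0,0,1,0],[0,0,0,0]]]' | grep -E "time|pos|force"
```

```text
tool_pos: [0.5138, 0.0064, 0.041]
contact_force: [0.4, 0.5, -0.5]
tool_pos: [0.5139, 0.0064, 0.04]
contact_force: [0.0, 0.5, 0.4]
time: 16.05
tool_pos: [0.5138, 0.0064, 0.039]
contact_force: [0.7, 0.0, 0.0]
```

```bash
python3 -m inch '[[[0,0,1,0],[0,0,0,0]]]' | grep -E "pos|force"; python3 -m inch '[[[0,0,1,0],[0,0,0,0]]]' | grep -E "pos|force"; python3 -m inch '[[[0,0,1,0],[0,0,0,0]]]' | grep -E "time|pos|force"
```

```text
tool_pos: [0.5139, 0.0064, 0.038]
contact_force: [0.1, -0.6, 0.1]
tool_pos: [0.5139, 0.0064, 0.037]
contact_force: [-0.2, 0.0, 0.5]
time: 16.8
tool_pos: [0.5138, 0.0064, 0.036]
contact_force: [-0.4, -1.1, 0.2]
```

```bash
python3 -m inch '[[[0,0,1,0],[0,0,0,0]]]' | grep -E "pos|force"; python3 -m inch '[[[0,0,1,0],[0,0,0,0]]]' | grep -E "pos|force"
python3 - <<'E'
from h import *
c=cam("wrist");i=c["img"][160:280,200:360]; d=cam("side");s=d["img"][170:250,210:290]
a=cv2.resize(i,(400,300),interpolation=cv2.INTER_CUBIC);b=cv2.resize(s,(400,400),interpolation=cv2.INTER_CUBIC)
im=np.zeros((400,800,3),np.uint8);im[:300,:400]=a;im[:,400:]=b;cv2.imwrite("pics/close3.png",im)
E
```

```text
tool_pos: [0.5139, 0.0064, 0.035]
contact_force: [-0.5, -0.0, 0.6]
tool_pos: [0.5138, 0.0064, 0.034]
contact_force: [-0.5, 0.6, -0.5]
```

View pics/close3.png

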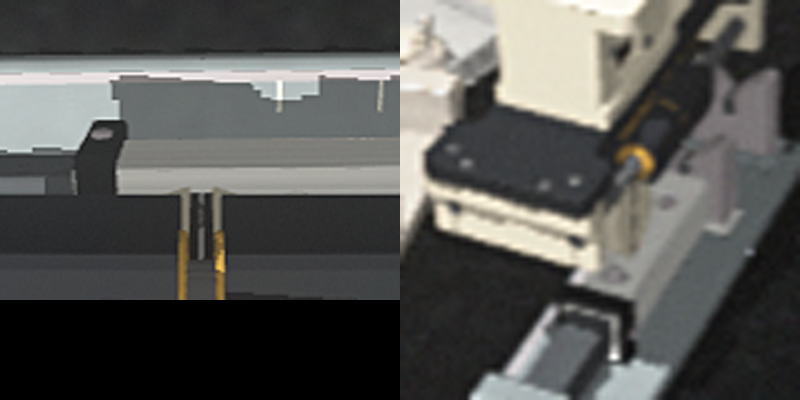

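The pictures settle two things:
- **Tip position:** the fingertip is drawn about 20 to 25 mm short of the TCP, and no contact has been felt yet.
- **Tip shape:** it is only about 5 mm thick per finger along the jaw axis, chamfered outward, but 19 mm wide across.

So the better approach is to lift, turn 90° so the 19 mm width runs along the tube, centre just behind the collar, and feel down again.

```bash
python3 -m inch '[[[0,-5,-10,0],[0,-5.4,-5,0],[0,0,0,-0.175],[0,0,0,-0.175],[0,0,0,-0.175],[0,0,0,-0.175],[0,0,0,-0.175],[0,0,0,-0.175],[0,0,0,-0.175],[0,0,0,-0.175]]]' ; python3 -m inch '[[[0,0,0,-0.171],[0,0,5,0],[0,0,5,0],[0,0,3,0],[0,0,0,0],[0,0,0,0]]]'
python3 - <<'E'
from h import *
print(observe()["qpos"].round(3) if hasattr(observe()["qpos"],"round") else observe()["qpos"])
c=cam("wrist");c2=c
for l in ("collar_face","button_tip","next_hole","moving_vee"):
    print(l,[(np.round(o["at"]),round(o["conf"],2)) for o in place_of("wrist",l)[:1]])
E
```

```text
time: 18.65
tool_pos: [0.5134, 0.0172, 0.0496]
tool_rot: [3.141, 0.0, 1.47]
contact_force: [-0.1, -0.9, -0.2]
opening: 0.0008
time: 19.4
tool_pos: [0.5133, 0.0168, 0.0361]
tool_rot: [3.142, 0.0, 1.634]
contact_force: [-0.4, -0.0, -0.5]
opening: 0.0005
[-0.117  0.509  1.759 -0.     0.873 -0.18 ]
collar_face [(array([227., 276.]), 0.95)]
button_tip []
next_hole []
moving_vee []
```

```bash
python3 -m inch '[[[0,-1,1,0],[0,0,1,0],[0,0,0,0]]]' | grep -E "pos|force"; python3 -m inch '[[[0,0,1,0],[0,0,0,0]]]' | grep -E "pos|force"; python3 -m inch '[[[0,0,1,0],[0,0,0,0]]]' | grep -E "pos|force"
```

```text
tool_pos: [0.5122, 0.0167, 0.034]
contact_force: [-0.1, 0.0, -0.4]
tool_pos: [0.5122, 0.0167, 0.033]
contact_force: [0.1, 0.4, 0.1]
tool_pos: [0.5122, 0.0167, 0.032]
contact_force: [-0.5, -0.4, 0.2]
```

```bash
python3 -m inch '[[[0,0,1,0],[0,0,0,0]]]' | grep -E "pos|force"; python3 -m inch '[[[0,0,1,0],[0,0,0,0]]]' | grep -E "pos|force"; python3 -m inch '[[[0,0,1,0],[0,0,0,0]]]' | grep -E "time|pos|force"
```

```text
tool_pos: [0.5122, 0.0167, 0.031]
contact_force: [-0.5, -0.1, 0.5]
tool_pos: [0.5122, 0.0167, 0.03]
contact_force: [-0.4, 0.0, -0.1]
time: 21.28
tool_pos: [0.5122, 0.0167, 0.029]
contact_force: [-0.1, -0.3, -0.2]
```

```bash
python3 -m inch '[[[0,0,1,0],[0,0,0,0]]]' | grep -E "pos|force"; python3 -m inch '[[[0,0,1,0],[0,0,0,0]]]' | grep -E "pos|force"; python3 -m inch '[[[0,0,1,0],[0,0,0,0]]]' | grep -E "time|pos|force"
```

```text
tool_pos: [0.5122, 0.0167, 0.028]
contact_force: [-0.4, 0.3, 0.1]
tool_pos: [0.5122, 0.0167, 0.027]
contact_force: [1.2, -0.6, 0.1]
time: 22.02
tool_pos: [0.5124, 0.0167, 0.0263]
contact_force: [-1.0, 0.4, 2.6]
```

Run:
```python
from h import *
c=cam("wrist");i=c["img"][150:290,190:370]; d=cam("side");s=d["img"][170:250,210:290]
print(proj(d,observe()["tool_pos"]))
a=cv2.resize(i,(400,311),interpolation=cv2.INTER_CUBIC);b=cv2.resize(s,(400,400),interpolation=cv2.INTER_CUBIC)
im=np.zeros((400,800,3),np.uint8);im[:311,:400]=a;im[:,400:]=b;cv2.imwrite("pics/close4.png",im)
```

```text
[235.16756137 252.00768236]
```

View pics/close4.png

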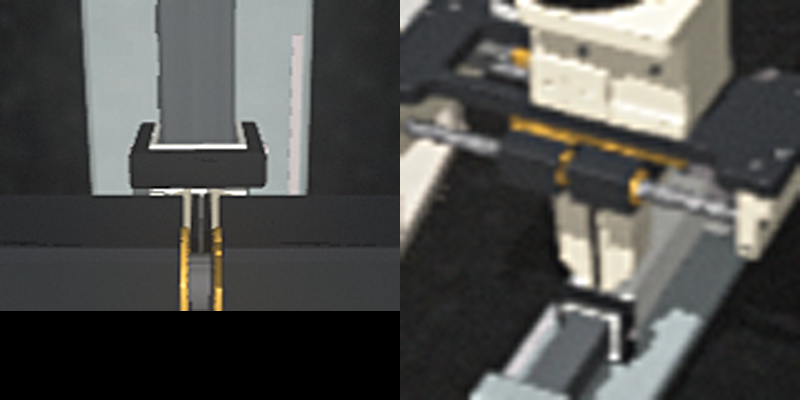

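Contact at last, 2.6 N at TCP z = 0.0263, close to the 3 N that the button gives at rest. The pads sit centred right behind the collar, with the seam at px (228, 249). Now I'll press in small steps.

```bash
python3 -m inch '[[[0,0,1,0],[0,0,0,0]]]' | grep -E "pos|force"; python3 -m inch '[[[0,0,1,0],[0,0,0,0]]]' | grep -E "pos|force"; python3 -m inch '[[[0,0,1,0],[0,0,0,0]]]' | grep -E "time|pos|force"
```

```text
tool_pos: [0.5124, 0.0167, 0.0252]
contact_force: [-0.3, -1.3, 4.2]
tool_pos: [0.5124, 0.0166, 0.0242]
contact_force: [-1.2, -0.9, 5.3]
time: 22.88
tool_pos: [0.5124, 0.0166, 0.0233]
contact_force: [-0.2, -0.5, 5.3]
```

```bash
python3 -m inch '[[[0,0,0.5,0],[0,0,0,0]]]' | grep -E "pos|force"; python3 -m inch '[[[0,0,0.5,0],[0,0,0,0]]]' | grep -E "time|pos|force"
```

```text
tool_pos: [0.5124, 0.0166, 0.0228]
contact_force: [-1.5, -1.5, 6.5]
time: 23.38
tool_pos: [0.5124, 0.0166, 0.0223]
contact_force: [-1.0, -0.4, 6.6]
```

```bash
python3 -m inch '[[[0,0,0.4,0],[0,0,0,0],[0,0,0,0]]]' | grep -E "time|pos|force"
```

```text
time: 23.75
tool_pos: [0.5124, 0.0166, 0.0221]
contact_force: [-2.3, -0.5, 7.7]
```

```bash
python3 -m inch '[[[0.7,0,0,0],[0.7,0,0,0],[0.7,0,0,0],[0,0,0,0]]]' | grep -E "pos|force"; python3 -m inch '[[[0.7,0,0,0],[0.7,0,0,0],[0,0,0,0]]]' | grep -E "time|pos|force"
```

```text
tool_pos: [0.5124, 0.0178, 0.0221]
contact_force: [-2.2, -5.4, 7.4]
time: 24.62
tool_pos: [0.5124, 0.0191, 0.0222]
contact_force: [-2.2, -5.5, 7.8]
```

```bash
python3 -m inch '[[[0.7,0,0,0],[0.7,0,0,0],[0,0,0,0]]]' | grep -E "pos|force"; python3 -m inch '[[[0.7,0,0,0],[0.7,0,0,0],[0,0,0,0]]]' | grep -E "time|pos|force"
python3 - <<'E'
from h import *
c=cam("wrist")
for l in ("collar_face",):
    for n in("wrist","side"): print(l,n,[(np.round(o["at"],1),round(o["conf"],2)) for o in place_of(n,l)[:1]])
E
```

```text
tool_pos: [0.5123, 0.0201, 0.0221]
contact_force: [-1.6, -7.6, 6.4]
time: 25.38
tool_pos: [0.5122, 0.0215, 0.0221]
contact_force: [-2.6, -5.9, 7.0]
collar_face wrist [(array([236.9, 272.3]), 0.9)]
collar_face side [(array([228.7, 248.1]), 0.92)]
```

```bash
python3 -m inch '[[[0.7,0,0,0],[0.7,0,0,0],[0,0,0,0]]]' | grep -E "pos|force"; python3 -m inch '[[[0.7,0,0,0],[0.7,0,0,0],[0,0,0,0]]]' | grep -E "time|pos|force"
```

```text
tool_pos: [0.512, 0.0238, 0.0221]
contact_force: [-0.8, -2.7, 7.0]
time: 26.28
tool_pos: [0.5119, 0.0253, 0.0221]
contact_force: [-1.0, -1.4, 7.8]
```

```bash
python3 -m inch '[[[1,0,0,0],[1,0,0,0],[1,0,0,0],[0,0,0,0]]]' | grep -E "time|pos|force"
python3 - <<'E'
from h import *
d=cam("wrist");c=cam("side");h=.006
for l in ("collar_face","next_hole","button_tip","moving_vee","fixed_vee"):
    for n in("wrist","side"): print(l,n,[(np.round(o["at"],1),round(o["conf"],2)) for o in place_of(n,l)[:1]])
E
```

```text
time: 26.78
tool_pos: [0.5117, 0.0284, 0.0221]
contact_force: [-1.2, -2.9, 7.1]
collar_face wrist [(array([235.5, 276.8]), 0.82)]
collar_face side [(array([232.5, 243.9]), 0.84)]
next_hole wrist [(array([303.2, 279.5]), 0.73)]
next_hole side [(array([221.8, 256.6]), 0.92)]
button_tip wrist []
button_tip side []
moving_vee wrist []
moving_vee side [(array([203.8, 262.4]), 0.55)]
fixed_vee wrist []
fixed_vee side [(array([190.8, 277.9]), 0.88)]
```

The tube is moving with the tool: in the side view the collar and moving vee have shifted about 10 mm. The wall should hold the button now, so I'll raise 1.5 mm to unload the tube and push on.

```bash
python3 -m inch '[[[0,0,-1.5,0],[1,0,0,0],[1.5,0,0,0],[1.5,0,0,0],[1.5,0,0,0],[1.5,0,0,0],[1.5,0,0,0],[1.5,0,0,0],[1.5,0,0,0],[0,0,0,0]]]' | grep -E "time|pos|force"
```

```text
time: 28.62
tool_pos: [0.5108, 0.0408, 0.0232]
contact_force: [-0.2, -0.1, -0.5]
```

```bash
python3 -m inch '[[[1,0,0,0],[1,0,0,0],[0,0,0,0]]]' | grep -E "time|pos|force"; python3 -m inch '[[[0.7,0,0,0],[0.7,0,0,0]]]' | grep -E "time|pos|force"
python3 - <<'E'
from h import *
c=cam("wrist");c=cam("side")
for l in ("collar_face","next_hole","moving_vee"):
    for n in("wrist","side"): print(l,n,[(np.round(o["at"],1),round(o["conf"],2)) for o in place_of(n,l)[:1]])
E
```

```text
time: 29.0
tool_pos: [0.5106, 0.0425, 0.0232]
contact_force: [-0.7, 0.4, -0.5]
time: 29.25
tool_pos: [0.5106, 0.0437, 0.0232]
contact_force: [-0.3, -0.9, -0.1]
collar_face wrist [(array([233.6, 274.4]), 0.71)]
collar_face side [(array([237.4, 245.2]), 0.59)]
next_hole wrist [(array([300.3, 278.3]), 0.72)]
next_hole side [(array([226.5, 252.1]), 0.55)]
moving_vee wrist []
moving_vee side [(array([206.5, 261.5]), 0.87)]
```

```bash
python3 -m inch '[[[0.7,0,0,0],[0.7,0,0,0]]]' | grep -E "time|pos|force"; python3 -m inch '[[[0.5,0,0,0]]]' | grep -E "pos|force"; python3 -m inch '[[[0.5,0,0,0]]]' | grep -E "time|pos|force"
```

```text
time: 29.9
tool_pos: [0.5105, 0.0448, 0.0232]
contact_force: [0.1, -2.8, -0.1]
tool_pos: [0.5104, 0.0454, 0.0232]
contact_force: [-0.1, -2.3, 0.0]
time: 30.15
tool_pos: [0.5104, 0.046, 0.0232]
contact_force: [-0.3, -2.5, 0.7]
```

```bash
python3 -m inch '[[[0.4,0,0,0],[0,0,0,0]]]' | grep -E "pos|force"; python3 -m inch '[[[0.4,0,0,0],[0,0,0,0]]]' | grep -E "time|pos|force"; python3 fit.py 0.0289
```

```text
tool_pos: [0.5103, 0.0464, 0.0232]
contact_force: [-0.0, -2.8, 0.9]
time: 30.65
tool_pos: [0.5103, 0.0467, 0.0232]
contact_force: [-0.3, -3.7, -0.4]
wrist next_hole [0.4 2.4]
wrist collar_face [ 0.6 -3. ]
wrist bar_rest [-2.   1.3]
wrist next_hole [-0.9 -0.6]
wrist collar_face [0.8 0.9]
wrist bar_rest [-0.1 -0.4]
side button_tip [-2.9 -6. ]
side collar_face [2.9 2.3]
side moving_vee [-0.   1.7]
side fixed_vee [-1.1  0.5]
side bar_rest [ 0.2 -1.1]
scene next_hole [31.  65.2]
scene collar_face [-2.4 -0.9]
scene moving_vee [-0.3 -4.9]
scene fixed_vee [-1.5 -1.3]
scene bar_rest [ 2.3 -0.6]
rest x y z yaw [ 0.5143 -0.0152  0.0107  0.0953]
button_tip [0.5116 0.0124 0.057 ]
next_hole [0.5116 0.0124 0.0527]
collar_face [0.5074 0.0571 0.0527]
moving_vee [ 0.517  -0.0435  0.0587]
fixed_vee [ 0.5252 -0.1297  0.0587]
bar_rest [ 0.5143 -0.0152  0.0107]
[0.5104 0.0468 0.0232] [3.1415 0.0002 1.6348]
```

```bash
python3 -m inch '[[[0.4,0,0,0],[0,0,0,0]]]' | grep -E "pos|force"; python3 -m inch '[[[0.4,0,0,0],[0,0,0,0]]]' | grep -E "time|pos|force"
```

```text
tool_pos: [0.5103, 0.047, 0.0232]
contact_force: [-0.3, -6.5, 0.0]
time: 32.55
tool_pos: [0.5103, 0.0472, 0.0232]
contact_force: [-0.0, -6.5, -0.6]
```

Force rises to 6.5 N while the tube stands still, so the button seems to have locked at the next hole, about 29 mm of travel. I'll back off, lift, and check the button from above on the way to the bar.

```bash
python3 -m inch '[[[-2,0,0,0],[0,0,-20,0],[0,0,-45,0],[0,0,-45,0],[0,0,-45,0],[-40,-20,0,0],[0,0,0,0]]]' | grep -E "time|pos|force"; python3 fit.py 0.0289; ls -t pics | head -1
```

```text
time: 33.42
tool_pos: [0.4923, 0.0038, 0.1787]
contact_force: [-1.2, -0.5, -0.3]
wrist button_tip [0.3 0.3]
wrist next_hole [-0.4 -1.3]
wrist collar_face [-56.    2.2]
wrist moving_vee [ 0.5 -1.8]
wrist bar_rest [0.8 1.3]
wrist button_tip [45.4  3. ]
wrist next_hole [-0.4 -2.6]
wrist collar_face [ 2.7 -1.6]
wrist moving_vee [ 0.5 -0.1]
wrist bar_rest [-0.1  2.2]
side button_tip [-128.3   -7.7]
side next_hole [ 0.9 -1.8]
side collar_face [5.2 3.9]
side moving_vee [1.6 2.4]
side fixed_vee [ 1.4 -0.3]
side bar_rest [ 5.1 -1. ]
scene next_hole [-0.2 -0.2]
scene collar_face [-0.5 -2.7]
scene moving_vee [-2.   0.1]
scene fixed_vee [-1.9 -1.4]
scene bar_rest [ 26.7 104.2]
rest x y z yaw [ 0.5132 -0.0159  0.0113  0.1025]
button_tip [0.5104 0.0117 0.0576]
next_hole [0.5104 0.0117 0.0533]
collar_face [0.5058 0.0564 0.0533]
moving_vee [ 0.5161 -0.0441  0.0593]
fixed_vee [ 0.525  -0.1303  0.0593]
bar_rest [ 0.5132 -0.0159  0.0113]
[0.493  0.0045 0.1782] [3.1415 0.0001 1.6348]
fit3482.png
```

View pics/fit3482.png

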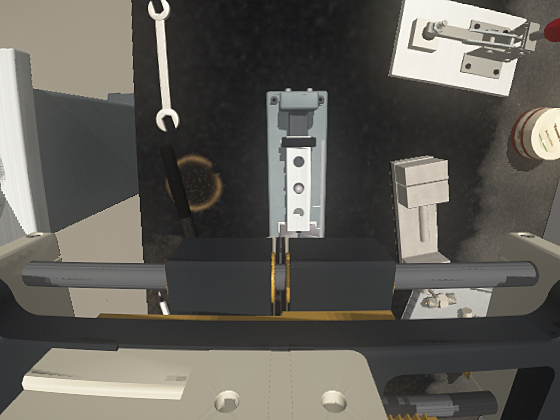

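Run:
```python
from h import *
c=cam("wrist"); g=cv2.cvtColor(c["img"],cv2.COLOR_BGR2GRAY)
L=cv2.createLineSegmentDetector().detect(g[:235])[0][:,0]
out=[]
for l in L:
    a,b=onz(c,(l[1],l[0]),.022),onz(c,(l[3],l[2]),.022); d=b-a; n=np.linalg.norm(d[:2])
    if n>.05:
        y=np.arctan2(-d[0],d[1]); y=(y+np.pi/2)%np.pi-np.pi/2
        if abs(y)<.3: print(l.round(),"len",n.round(3),"yaw",y.round(4),"mid",((a+b)/2).round(3))
```

```text
[154.  21. 161. 108.] len 0.093 yaw 0.071 mid [0.348 0.137 0.022]
[170. 107. 163.  19.] len 0.093 yaw 0.0699 mid [0.358 0.139 0.022]
[286. 149. 286. 231.] len 0.101 yaw 0.0747 mid [0.501 0.002 0.022]
[404.   0. 390.  75.] len 0.078 yaw -0.073 mid [0.611 0.182 0.022]
[141. 233. 138. 194.] len 0.051 yaw 0.0006 mid [ 0.319 -0.039  0.022]
[404. 167. 407. 207.] len 0.051 yaw 0.2602 mid [0.647 0.017 0.022]
[137. 192. 130.   1.] len 0.213 yaw -0.0023 mid [0.317 0.096 0.022]
[391. 163. 399. 233.] len 0.091 yaw 0.2694 mid [0.636 0.001 0.022]
[309. 221. 310. 149.] len 0.088 yaw 0.0808 mid [0.529 0.011 0.022]
[322. 233. 327.  93.] len 0.167 yaw 0.0716 mid [0.545 0.035 0.022]
[266.  93. 269. 233.] len 0.167 yaw 0.0755 mid [0.477 0.03  0.022]
[ 34. 232.  11.  48.] len 0.226 yaw 0.004 mid [0.17  0.04  0.022]
[559. 181. 544. 233.] len 0.072 yaw 0.003 mid [0.851 0.005 0.022]
[ 49. 230.  31.  91.] len 0.174 yaw 0.0006 mid [0.192 0.018 0.022]
```

The wrist view shows three holes in line, with the button dome filling the middle one at (188, 298). The collar is at row 141, so the tube is locked at the next hole. The base-plate edges give a yaw of 0.0735, an origin of about (0.5146, -0.0157), and a bar target of about (0.520, -0.087). Now to the bar.

```bash
python3 -m inch '[[[47,-2,-3,0],[47,-2,-3,0],[47,-2,-3,0],[47,-2,-3,0],[47,-2,-3,0],[47,-2,-3,0],[0,0,0,0.177],[0,0,0,0.177],[0,0,0,0.177],[0,0,0,0.177]]]' 0 ; python3 -m inch '[[[0,0,0,0.177],[0,0,0,0.177],[0,0,0,0.177],[0,0,0,0]]]'
cat > bar.py <<'E'
from h import *
np.set_printoptions(precision=4,suppress=True)
z=.038
c=cam("wrist");print(observe()["tool_pos"],observe()["tool_rot"])
for l in("length_bar_centre","v_block_a","loupe"):
    for n in("wrist","side","scene"):
        k=c if n=="wrist" else cam(n)
        for o in place_of(n,l)[:1]: print(l,n,np.round(o["at"]),round(o["conf"],2),onz(k,o["at"],z if l[0]=="l" and l[1]=="e" else 0))
g=cv2.cvtColor(c["img"],cv2.COLOR_BGR2GRAY)
for l in cv2.createLineSegmentDetector().detect(g[:232])[0][:,0]:
    a,b=onz(c,(l[1],l[0]),z),onz(c,(l[3],l[2]),z); d=b-a; n=np.linalg.norm(d[:2]); y=(np.arctan2(d[1],d[0])+np.pi/2)%np.pi-np.pi/2
    if n>.03: print(l.round(),"len",n.round(3),"yaw",y.round(4),"mid",((a+b)/2).round(3))
cv2.imwrite("pics/bar.png",c["img"])
E
python3 bar.py
```

```text
time: 36.12
tool_pos: [0.4629, 0.2852, 0.1961]
tool_rot: [-3.142, 0.0, 0.921]
contact_force: [-0.4, 0.1, 0.4]
opening: 0.0462
time: 36.62
tool_pos: [0.463, 0.2851, 0.1961]
tool_rot: [3.141, 0.0, 0.397]
contact_force: [-0.6, -0.7, 0.5]
opening: 0.0457
[0.463  0.2851 0.1962] [3.1415 0.0001 0.3994]
length_bar_centre wrist [174. 270.] 0.76 [0.4763 0.3034 0.038 ]
length_bar_centre side [334. 191.] 0.94 [0.4776 0.3043 0.038 ]
length_bar_centre scene [164. 205.] 0.52 [0.4728 0.2729 0.038 ]
v_block_a wrist [209. 272.] 0.83 [0.4258 0.2814 0.    ]
v_block_a side [348. 224.] 0.84 [0.4239 0.2834 0.    ]
v_block_a scene [181. 191.] 0.62 [0.4238 0.2744 0.    ]
loupe wrist [256. 262.] 0.68 [0.3555 0.2671 0.    ]
loupe side [355. 258.] 0.88 [0.3608 0.2689 0.    ]
loupe scene [186. 166.] 0.46 [0.3533 0.2884 0.    ]
[287. 231. 289. 197.] len 0.044 yaw 0.3545 mid [0.438 0.264 0.038]
[ 74.  81.  61. 131.] len 0.062 yaw -0.0378 mid [0.459 0.556 0.038]
[428. 120. 491.   9.] len 0.138 yaw -0.0673 mid [0.676 0.153 0.038]
[199. 129. 149. 125.] len 0.059 yaw -1.278 mid [0.484 0.428 0.038]
[162. 161. 135. 186.
[... 3213 characters left out ...]
2509 mid [0.663 0.018 0.038]
[ 83.  -0. 119.  22.] len 0.048 yaw 1.3887 mid [0.573 0.546 0.038]
[434.  47. 421.  72.] len 0.03 yaw -0.0585 mid [0.665 0.19  0.038]
[536. 143. 547. 107.] len 0.044 yaw 0.2459 mid [0.663 0.022 0.038]
[155. 129. 155. 157.] len 0.032 yaw 0.301 mid [0.457 0.444 0.038]
[457. 200. 502. 217.] len 0.069 yaw -1.4935 mid [0.54  0.039 0.038]
[472. 217. 500. 227.] len 0.044 yaw -1.4928 mid [0.528 0.021 0.038]
[ 98. 230. 124. 207.] len 0.05 yaw -0.5005 mid [0.345 0.47  0.038]
[ 49. 189.  63. 133.] len 0.077 yaw -0.0296 mid [0.388 0.555 0.038]
[207.   1. 242.  22.] len 0.043 yaw 1.4533 mid [0.621 0.416 0.038]
[263.  34. 337.  80.] len 0.095 yaw 1.4494 mid [0.61  0.322 0.038]
```

```bash
python3 -m inch '[[[10,-6.5,30,0],[9.5,-6.5,30,0.047],[0,0,30,0],[0,0,30,0],[0,0,25,0],[0,0,20,0],[0,0,0,0]]]'
python3 - <<'E'
from h import *
np.set_printoptions(precision=4,suppress=True)
c=cam("wrist");s=cam("side")
for o in place_of("wrist","length_bar_centre")[:2]: print(o,onz(c,o["at"],.038))
T=c; 
for p in ((.4758,.3045,.038),): print(proj(c,p),proj(s,p))
for o in place_of("side","length_bar_centre")[:2]: print(o)
g=cv2.cvtColor(c["img"],cv2.COLOR_BGR2GRAY)
for l in cv2.createLineSegmentDetector().detect(g[:236])[0][:,0]:
    a,b=onz(c,(l[1],l[0]),.038),onz(c,(l[3],l[2]),.038); d=b-a; n=np.linalg.norm(d[:2]); y=(np.arctan2(d[1],d[0])+np.pi/2)%np.pi-np.pi/2
    if n>.025 and abs(y-.35)<.06 and 200<l[0]<360: print(l.round(),"len",n.round(3),"yaw",y.round(4),"off",(-.3436*((a+b)/2-[.4758,.3045,0])[0]+.939*((a+b)/2-[.4758,.3045,0])[1]).round(4))
E
```

```text
time: 38.3
tool_pos: [0.4749, 0.3042, 0.0298]
tool_rot: [3.141, 0.003, 0.349]
contact_force: [0.3, -0.2, 0.7]
opening: 0.0457
{'at': [238.4, 283.2], 'conf': 0.96} [0.4764 0.302  0.038 ]
[238.0397 279.2995] [333.9894 191.474 ]
{'at': [332.7, 191.1], 'conf': 0.97}
{'at': [225.1, 254.9], 'conf': 0.75}
[237. 129. 239. 199.] len 0.044 yaw 0.3559 off 0.0256
[318. 199. 320. 128.] len 0.044 yaw 0.355 off -0.0247
[264. 179. 263. 234.] len 0.037 yaw 0.3032 off 0.0102
[300. 149. 299. 196.] len 0.029 yaw 0.3571 off -0.0127
[263. 124. 265. 173.] len 0.03 yaw 0.3818 off 0.0095
[251. 198. 248. 131.] len 0.042 yaw 0.3589 off 0.0185
[288. 175. 290. 124.] len 0.031 yaw 0.3081 off -0.006
```

The V-block edges sit symmetrically (±25 mm) about my line, so lateral alignment is good. Next I'll descend and grip.

```bash
python3 -m inch '[[[0,0,15,0],[0,0,10,0],[0,0,7,0],[0,0,5,0],[0,0,0,0]]]'; python3 -m inch '[[[0,0,0,0],[0,0,0,0],[0,0,0,0],[0,0,0,0],[0,0,0,0],[0,0,0,0]]]' 1 20
```

```text
time: 39.12
tool_pos: [0.4757, 0.3045, -0.0063]
tool_rot: [3.141, 0.001, 0.349]
contact_force: [-0.0, 0.2, -0.4]
opening: 0.0455
time: 39.88
tool_pos: [0.4761, 0.3048, -0.0056]
tool_rot: [-3.142, -0.0, 0.349]
contact_force: [-1.5, 1.5, 3.6]
opening: 0.0216
```

```bash
python3 -m inch '[[[0,0,-5,0],[0,0,-15,0],[0,0,-30,0],[0,0,-40,0],[0,0,-40,0],[0,0,-20,0]]]' 1 30; python3 -m inch '[[[-11.6,48,0,0],[-11.6,48,0,0],[-11.6,48,0,0],[-11.6,48,0,0],[-11.6,48,0,0],[-11.6,48,0,0],[-11.6,48,0,0],[-11.6,48,0,0],[0,0,0,-0.16],[0,0,0,-0.16]]]'; python3 -m inch '[[[0,0,0,-0.162],[0,0,0,-0.162],[0,0,0,-0.162],[0,0,0,-0.162],[0,0,0,-0.162],[0,0,0,-0.162],[0,0,0,0]]]'
python3 - <<'E'
from h import *
np.set_printoptions(precision=4,suppress=True)
print(observe()["tool_pos"],observe()["tool_rot"])
for n in("side","scene"):
    c=cam(n)
    for l,z in(("length_bar_centre",observe()["tool_pos"][2]+.0445),("moving_vee",.058),("fixed_vee",.058)):
        for o in place_of(n,l)[:1]: print(n,l,np.round(o["at"],1),round(o["conf"],2),onz(c,o["at"],z))
E
```

```text
time: 40.62
tool_pos: [0.4767, 0.3049, 0.1474]
tool_rot: [-3.141, -0.004, 0.349]
contact_force: [0.0, -0.3, -5.8]
opening: 0.0214
time: 41.88
tool_pos: [0.5195, -0.0888, 0.1446]
tool_rot: [-3.141, 0.0, 0.672]
contact_force: [-0.3, 0.5, -5.2]
opening: 0.021
time: 42.75
tool_pos: [0.5197, -0.0879, 0.1447]
tool_rot: [-3.142, 0.0, 1.639]
contact_force: [-0.6, 0.0, -4.2]
opening: 0.021
[ 0.5197 -0.0879  0.1447] [-3.1415  0.0001  1.6393]
side length_bar_centre [151.8 267.6] 0.81 [ 0.5235 -0.0878  0.1891]
side moving_vee [208.  262.3] 0.91 [ 0.5189 -0.0476  0.058 ]
side fixed_vee [188.7 274.7] 0.91 [ 0.5273 -0.1298  0.058 ]
scene length_bar_centre [166.7 298.5] 0.95 [ 0.5123 -0.1091  0.1888]
scene moving_vee [204.  283.4] 0.73 [ 0.5189 -0.0489  0.058 ]
scene fixed_vee [222.4 305.5] 0.59 [ 0.5153 -0.1368  0.058 ]
```

The bar is held: the load reads about 4.4 N and the side view puts its centre at the TCP's y. Lowering towards the vees, feeling for contact.

```bash
python3 -m inch '[[[0.7,0,20,0],[0,0,30,0],[0,0,25,0],[0,0,15,0],[0,0,8,-0.005],[0,0,4,0],[0,0,2,0],[0,0,0,0]]]'; python3 -m inch '[[[0,0,1.5,0],[0,0,1.5,0],[0,0,0,0]]]' | grep -E "pos|force"; python3 -m inch '[[[0,0,0.8,0],[0,0,0.8,0],[0,0,0,0]]]' | grep -E "time|pos|force"
```

```text
time: 44.15
tool_pos: [0.5202, -0.0873, 0.0406]
tool_rot: [3.141, 0.0, 1.646]
contact_force: [-0.1, -0.1, -4.9]
opening: 0.0211
tool_pos: [0.5199, -0.0872, 0.0371]
contact_force: [-0.5, 0.0, -4.9]
time: 44.9
tool_pos: [0.5199, -0.0873, 0.0355]
contact_force: [0.3, -0.5, -4.6]
```

```bash
python3 -m inch '[[[0,0,0.8,0],[0,0,0.8,0],[0,0,0,0]]]' | grep -E "pos|force"; python3 -m inch '[[[0,0,0.8,0],[0,0,0.8,0],[0,0,0,0]]]' | grep -E "time|pos|force";python3 -m inch '[[[0,0,0.8,0],[0,0,0,0]]]' | grep -E "time|pos|force"
```

```text
tool_pos: [0.5199, -0.0873, 0.0339]
contact_force: [-0.2, 0.5, -5.8]
time: 45.65
tool_pos: [0.5199, -0.0872, 0.0323]
contact_force: [-0.3, -0.1, -4.5]
time: 45.9
tool_pos: [0.5199, -0.0873, 0.032]
contact_force: [-3.0, 0.2, -0.5]
```

Contact at TCP z = 0.032 with a sideways force of -3 N in x, so the bar is about 1 mm too far towards +x. I'll comply and settle it lower.

```bash
python3 -m inch '[[[0,-0.8,0,0],[0,0,0,0]]]' | grep -E "pos|force"; python3 -m inch '[[[0,0,0.6,0],[0,0,0,0]]]' | grep -E "time|pos|force"
```

```text
tool_pos: [0.5194, -0.0873, 0.0316]
contact_force: [0.7, -0.3, -2.3]
time: 46.4
tool_pos: [0.5195, -0.0874, 0.0314]
contact_force: [-1.1, 1.1, 2.5]
```

Seated: the wrist now reads +2.5 N, so the vees carry the bar. Releasing.

```bash
python3 -m inch '[[[0,0,0,0],[0,0,0,0],[0,0,0,0],[0,0,0,0]]]' 0.3 ; python3 -m inch '[[[0,0,-5,0],[0,0,-15,0],[0,0,-30,0],[0,0,-40,0],[0,0,-40,0],[-40,0,-20,0],[-40,0,0,0],[-30,0,0,0],[0,0,0,0],[0,0,0,0]]]' 0.1; python3 fit.py 0.0289
python3 - <<'E'
from h import *
np.set_printoptions(precision=4,suppress=True)
print(observe()["opening"])
for n in("wrist","side","scene"):
    c=cam(n)
    for l,z in(("length_bar_centre",.0755),("moving_vee",.06),("fixed_vee",.06)):
        for o in place_of(n,l)[:1]: print(n,l,np.round(o["at"],1),round(o["conf"],2),onz(c,o["at"],z))
    if n!="scene": cv2.imwrite(f"pics/end_{n}.png",c["img"])
a=cv2.imread("pics/end_wrist.png")[:260,100:460];b=cv2.imread("pics/end_side.png")[160:260,210:310]
a=cv2.resize(a,(500,361));b=cv2.resize(b,(300,300),interpolation=cv2.INTER_CUBIC)
im=np.zeros((361,800,3),np.uint8);im[:,:500]=a;im[:300,500:]=b;cv2.imwrite("pics/end.png",im)
E
```

```text
time: 46.9
tool_pos: [0.5192, -0.0873, 0.031]
tool_rot: [-3.142, 0.0, 1.646]
contact_force: [0.3, 0.1, -0.2]
opening: 0.0319
time: 48.15
tool_pos: [0.5272, -0.1964, 0.1816]
tool_rot: [3.141, -0.0, 1.646]
contact_force: [0.5, 0.8, -0.9]
opening: 0.041
wrist moving_vee [ 0.  -0.6]
wrist fixed_vee [0.7 0.1]
wrist bar_rest [-1.4  1.6]
wrist fixed_vee [-0.3  0.3]
wrist bar_rest [0.7 0.1]
side next_hole [-2.   0.2]
side collar_face [ 3.6 -0.3]
side moving_vee [0.9 1.6]
side fixed_vee [-0.2  0.7]
scene next_hole [0.2 1. ]
scene collar_face [-2.9 -0.7]
scene moving_vee [0.7 0.9]
scene fixed_vee [-1.6 -0.6]
scene bar_rest [ 2.2 -3.4]
rest x y z yaw [ 0.5144 -0.0156  0.0113  0.0907]
button_tip [0.5119 0.012  0.0576]
next_hole [0.5119 0.012  0.0533]
collar_face [0.5079 0.0567 0.0533]
moving_vee [ 0.517  -0.0439  0.0593]
fixed_vee [ 0.5249 -0.1301  0.0593]
bar_rest [ 0.5144 -0.0156  0.0113]
[ 0.5274 -0.197   0.181 ] [3.1415 0.0001 1.6458]
0.04118302157117975
wrist length_bar_centre [ 88.3 283.5] 0.65 [ 0.5232 -0.0883  0.0755]
wrist moving_vee [ 45.4 279.1] 0.59 [ 0.5157 -0.0465  0.06  ]
wrist fixed_vee [135.7 282. ] 0.95 [ 0.5253 -0.1331  0.06  ]
side length_bar_centre [192.6 269. ] 0.82 [ 0.5217 -0.0881  0.0755]
side moving_vee [209.1 261.4] 0.65 [ 0.5176 -0.0409  0.06  ]
side fixed_vee [187.5 275. ] 0.97 [ 0.5277 -0.1322  0.06  ]
scene length_bar_centre [209.3 295.8] 0.85 [ 0.5135 -0.1031  0.0755]
scene moving_vee [204.4 282.5] 0.68 [ 0.5144 -0.0514  0.06  ]
scene fixed_vee [221.5 307.1] 0.91 [ 0.5186 -0.1383  0.06  ]
```

View pics/end.png

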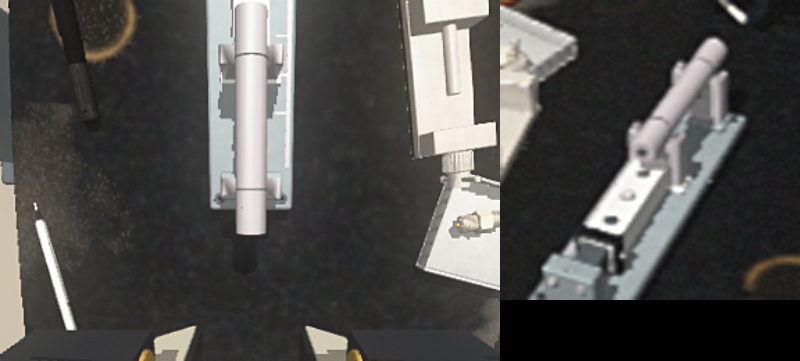

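The final view shows the bar in both vees, in line. Its rings (wrist crop rows 57 and 189) lie over the V plates. The button stands in the middle hole at (195, 627) and the gripper is clear. Handing in.

```bash
python3 -c "
from cell import *
print(hand_in()); print(observe()['time'])"
```

```text
the job is handed in; nothing more can be done
None
the job is handed in; nothing more can be done
```

I pressed the button flush, slid the tube to the next hole, laid the 150 mm bar in the two vees, and handed the job in at about 50 s of the 72 s allowed. `hand_in()` gives no verdict, so the checks below are my own.

- **Button and tube:** The wrist read about 7.7 N while pressing the button flush and at most 7.6 N sideways while pushing on the collar. The tube stopped at about 29 mm of travel. From above, and again at the end, the dome shows in the middle of the three holes.
- **Bar:** It was set down at under 10 N by the wrist reading. The last picture shows it in line in both vees with its rings over the V plates. The wrist and side networks put its centre at y -0.088, and I estimated the seat at y -0.087.
- **Left alone:** I went nowhere near the short bar or the micrometer and passed clear of the loupe. I did not measure any of the three again at the end.

Some readings disagreed:
- **Fingertip:** It touched the button about 28 mm above where the reported TCP would put it. I worked by feel and by the pictures instead.
- **Rest pose:** Its yaw came out between 0.064 and 0.10 rad in different fits. I used 0.0735 from the plate edges. The scene camera's single-view positions were 5 to 15 mm off, so I did not rely on them.
- **First descent:** With the first tool orientation I felt no contact, so I turned the tool 90° before pressing.
- **Commands:** Five of the first downward steps were one typed row repeated by a shell loop. Every other move was typed out.

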